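# Unhook the drained slide carrier and stand it in the white dish

### The job

The slide carrier hanging on the dip-lifter's safety hook has drained. Press the red thumb pad of the hook's sprung keeper back until the keeper snaps over and stays open, then lift the carrier off by its blue grip and stand it upright and flat on the floor of the white dish: set it down, do not drop it. Leave the keeper open for the next carrier, and do not shift the dishes, the bottle or the slide box.

Things in the scene. Friction and masses are not known exactly. Their poses are not given: they have to be found in the camera images.
- stand: Dip-lifter, bolted down, white and steel, 500 mm tall. Origin on the bench directly below the hook's bowl; -x is the side the hook's mouth opens to, roughly towards the robot; z up. Base 14 mm thick, x -77 to +93, y -170 to +80 mm; steel drip tray 136 x 136 mm under the hook, rim 30 mm above the bench. Column of 26 mm diameter at x +26, y -135, carriage block 50 mm square on it.
- boom_end (a point): Underside of the dip-lifter's arm above the hook, 415 mm above the bench. The arm, 24 mm wide, runs along the stand's y from here to the column. It and the hook keep the tool from coming straight down: work from the mouth side (stand -x), tool leaning 35 to 45 degrees, pointing to stand +x and down.
- hook_seat (a point): Bottom of the hook's bowl, where the carrier's bar rests, 267 mm above the bench, above the stand's origin; axes as the stand's. The hook is a 9 mm round bar in the stand's x-z plane: shank coming down at x +26 mm, bowl bottom at x 0.
- hook_tip (a point): Top of the hook's upturned tip, 26.5 mm above hook_seat and 20.5 mm to its -x side; bar 9 mm thick.
- keeper (a joint): Keeper of the hook: steel plate 16 x 74 mm, hinged at its top along stand y, 90 mm above and 18 mm to +x of hook_seat. 0 rad = shut: it leans 25 degrees, lower end behind the hook's tip. It opens only inwards (lower end to stand +x), to 0.40 rad, upright, mouth about 28 mm wide. Over-centre spring: about 6 N on the pad; past 0.22 rad it snaps on and stays open, before that it springs shut.
- keeper_pad (a point): Centre of the outer face of the keeper's red thumb pad (22 mm wide, 24 mm long, 12 mm proud of the plate's middle), 34 mm down the plate from the hinge; about 331 mm above the bench when shut. Pushed to stand +x it moves about 12 mm in and 9 mm down to fully open. Its axes are the stand's when shut and turn with the keeper; the face looks to -x and 25 degrees up.
- carrier_grip (a point): Centre of the slide carrier's blue grip: 26 mm wide (carrier y), 20 mm (x), 52 mm tall, flat upright sides; grip it across y. The carrier (about 0.34 kg, rigid) is a steel rack of slides 84 (x) x 92 (y) x 34 mm high, underside 76 mm below this point; a strip and an eye of 7 mm wire rise above the grip. z is up; hanging, its x and y lie nearly along the stand's.
- carrier_bar (a point): Middle of the level top bar of the carrier's eye (7 mm wire along carrier y), 154.5 mm above carrier_grip; it rests in the hook's bowl. The eye is 47 mm wide and 56 mm high inside. To come off, the carrier rises 30 to 45 mm (higher, the eye's lower edge meets the hook) and then moves out to stand -x over the hook's tip.
- carrier_base (a point): Centre of the flat underside of the carrier, 76 mm below carrier_grip. Axes as the carrier's.
- dish_white: White open dish, loose, 0.7 kg, 116 (x) x 124 (y) x 50 mm high outside, walls and floor 6 mm thick (inside 104 x 112 mm). Origin at the centre of its underside, z up. Empty; the carrier belongs in it, its x and y along the dish's, within about 0.15 rad.
- dish_green: Green dish of the same shape and size. Not used; leave it alone.
- bottle: Amber reagent bottle, 68 mm diameter, about 150 mm tall, loose. Origin at the centre of its underside. Leave it alone.
- slide_box: Closed grey and blue slide box, 100 x 85 x 35 mm, loose. Origin at the centre of its underside. Leave it alone.

How it is judged:
On the way, in this order (a step that is already met when the one before it is completed fails the run):
1. the keeper is pressed open and stays open while the carrier still hangs in the hook (value of joint keeper above 0.33 rad and distance between carrier_bar and hook_seat below 0.015 m), for 0.2 s.
2. the carrier is held by the fingers, off the hook and clear of the stand (distance between carrier_bar and hook_seat above 0.06 m and contact force between carrier and the fingers above 1 N and contact force between carrier and stand below 0.05 N), for 0.2 s.
At the end, for the whole second after the job is handed in: The carrier stands released and at rest inside the white dish, its underside within 4 mm of the dish's floor and within 16 mm of its centre each way, upright within 0.06 rad; the dish stands flat; the keeper is left open (over 0.33 rad) (x of carrier_base in the frame of dish_white between -0.016 and 0.016 m and y of carrier_base in the frame of dish_white between -0.016 and 0.016 m and z of carrier_base in the frame of dish_white between 0.002 and 0.01 m and angle between carrier_base's own z axis and vertical below 0.06 rad and angle between dish_white's own z axis and vertical below 0.04 rad and value of joint keeper above 0.33 rad and linear speed of carrier below 0.02 m/s and contact force between carrier and the fingers below 0.05 N); the robot touches nothing.
It fails at once if the carrier is dropped (falls freely by more than about 15 mm) (linear speed of carrier above 0.5 m/s and contact force between carrier and the fingers below 0.05 N).
It fails at once if a dish is shifted by more than 25 mm (distance of any of dish_white, dish_green from where it was at the start of the episode above 0.025 m).
It fails at once if the bottle or the slide box is shifted by more than 20 mm (distance of any of bottle, slide_box from where it was at the start of the episode above 0.02 m).
It also fails if it takes over 54 s, if anything falls off the work surface, if the arm or the gripper's body presses on something with over 40 N, if the wrist force passes 120 N, or if a joint passes its speed limit or range.

### The arm

A 6-joint arm with a two-finger parallel gripper is mounted at the origin on the work surface. World frame = base frame: x ahead of the robot, y to its left, z up, the work surface at z = 0. Lengths are in m, angles in rad, forces in N, time in s.
With the tool pointing down it reaches from about 0.35 to 0.85 m from the base axis. Payload 8.1 kg.
Tool frame: the origin (TCP) lies at the very end of the fingers, on their centre line; the grasp point (between the pads) lies 19 mm behind it; x points along the fingers, y is the direction in which the jaws open and shut, and the axes are right-handed (so a half turn about x gives the same grasp; the last joint's range is limited). The gripper opens to 93 mm and grips with 3 to 60 N. Pads are 15 mm wide; open, the fingers measure 128 mm over their backs; the gripper's body (75 mm by 188 mm) begins 65 mm behind the grasp point.
Start: joints at [-1.228, 0.13, 1.488, -0, 1.523, -0.085], TCP at [0.249, -0.546, 0.219] pointing down, gripper open.
Joint ranges: [-2.96, 2.96], [-0.89, 2.26], [0.02, 2.5], [-1.34, 4.48], [0, 2.73], [-2.66, 2.66]. Speed limits (rad/s): [2.39, 2.39, 2.79, 3.14, 3.14, 3.14].

### API

Orientations are given as a rotation vector (axis times angle).
In Python, from plant import * gives the robot as it stands. The module is installed in compiled form; this text tells all that it offers.
- The arm moves only by the tool apply_moves, never from a script. Its argument "series" is a list of rows, each an object with "jaw": the gripper's target within -1 to 1 (shut at 1, half-way at 0, fully open at -1); "linear": the shift along the tool's x, y, z normalised to -1 to 1, where 1 is 0.6 m, a list of three; "roll": the turn about the tool's x normalised to -1 to 1, where 1 is 30 degrees. A call has 1 to 20 rows; each row is the pose to reach, as a shift and turn from the pose measured when the call began, along the tool's axes at that moment; what a row does not reach only later rows make up. A row lasts 1/8 s, in which the tool goes at most 62.5 mm and 10.7 degrees, less where a joint would pass 70% of its speed; a pose out of reach is approached as far as the arm can. A call with a number of a shift or a turn outside -1 to 1 is refused whole. A call with a gripper value outside its range is refused whole. The fingers move at their own pace and stop on an object; "force" is the grip in N (left out, the last holds). Time passes only in rows, so rows that repeat a pose let the fingers close. It gives the time, the measured TCP pose, the force and the opening at its end, in the units of the state.
- read_state(): the state, without advancing time (a new reading comes with each control period).
- read_camera(name): name is "side" or "top" or "wrist"; returns a dict with "pixels" (400x640x3 uint8, blue, green, red), "intrinsics" (3x3 intrinsics, pixels), "D" ([k1, k2, p1, p2, k3] as OpenCV has them; the pictures are not rectified), "rvec" (rotation vector, rad) and "tvec" (3), from world to camera coordinates, as OpenCV has them; the wrist camera has in their place "tool_from_camera" (4x4, takes a point from camera to tool coordinates, whose origin is the TCP and whose axes are the tool frame's). Camera axes: x right, y down, z forward; pixel columns grow to the right and rows downward; lengths in m; the calibration is good to about 2 mm. A picture is of the moment at which its call begins: read the wrist's pose just before it. There is no depth.
- close_job(): hands the job in, once; it reports no verdict.
The state is a dict: "t": time; "q": joint angles; "dq": joint speeds; "joint_torque": joint torques, N m; "tool_pos": TCP position; "orientation": TCP orientation; "force": force on the tool from outside, world axes, zero at the start; "wrist_torque": the same for the moment, N m; "opening": finger opening in m.
Only numpy, scipy, OpenCV 4.12 (cv2) and the standard library are available. Lean on these libraries where they do the work, as an engineer would, in place of code of your own. Each camera call takes 0.05 s, during which the arm holds its last target. There are 200 camera calls.

## Working session

There is one attempt and no reset: what is moved stays moved. The work goes in short steps, Python scripts to look and compute and a tool call to move; the robot and the scene stay as the last step left them, time stands still between calls to the robot, and variables do not carry over. Pictures are saved under pics/ and viewed, about 8 in all and at most 12, crops included, and the job is handed in when it is done.

Besides the shell and the picture viewer there is one more tool, called after "Request:" by a JSON object that holds its "method" and its "body", one argument or row to a line. apply_moves: Moves the arm, as the interface text tells. Its arguments: {"type":"object","properties":{"series":{"type":"array"},"force":{"type":"number"}},"required":["series"]}

```bash
mkdir -p pics
cat > h.py <<'E'
from plant import *
import numpy as np, cv2
from scipy.spatial.transform import Rotation as R
def grab(n):
    s=read_state(); c=read_camera(n); 
    if 'rvec' in c:
        M=np.eye(4);M[:3,:3]=cv2.Rodrigues(np.array(c['rvec'],float))[0];M[:3,3]=np.ravel(c['tvec'])
    else:
        T=np.eye(4);T[:3,:3]=R.from_rotvec(s['orientation']).as_matrix();T[:3,3]=s['tool_pos']
        M=np.linalg.inv(T@np.array(c['tool_from_camera']))
    return c,M
def proj(c,M,P):
    P=np.atleast_2d(np.array(P,float))
    return cv2.projectPoints(P.reshape(-1,1,3),cv2.Rodrigues(M[:3,:3])[0],M[:3,3],np.array(c['intrinsics'],float),np.array(c['D'],float))[0][:,0]
def ray(c,M,px):
    u=cv2.undistortPoints(np.array([[px]],float),np.array(c['intrinsics'],float),np.array(c['D'],float))[0,0]
    d=M[:3,:3].T@np.array([u[0],u[1],1.]); o=-M[:3,:3].T@M[:3,3]
    return o,d/np.linalg.norm(d)
def onz(c,M,px,z):
    o,d=ray(c,M,px); return o+d*(z-o[2])/d[2]
def tri(l):
    A=0;b=0
    for o,d in l:
        Q=np.eye(3)-np.outer(d,d);A=A+Q;b=b+Q@o
    x=np.linalg.solve(A,b); return x,[np.linalg.norm((np.eye(3)-np.outer(d,d))@(x-o)) for o,d in l]
E
python3 - <<'E'
from h import *
import pickle
for n in ['side','top']:
    c,M=grab(n); pickle.dump((c,M),open(n+'.pkl','wb')); cv2.imwrite(f'pics/{n}0.png',np.array(c['pixels']))
    print(n,-M[:3,:3].T@M[:3,3],M[2,:3])
E
```

```text
side [ 0.31606119 -0.50368145  0.7813566 ] [ 0.43129867  0.65029252 -0.62538076]
top [0.6222645  0.06503698 1.37582226] [ 0.04691376 -0.00125147 -0.99889816]
```

View pics/side0.png

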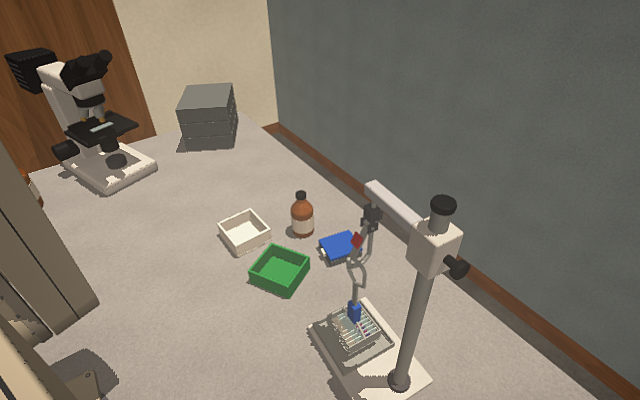

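View pics/top0.png

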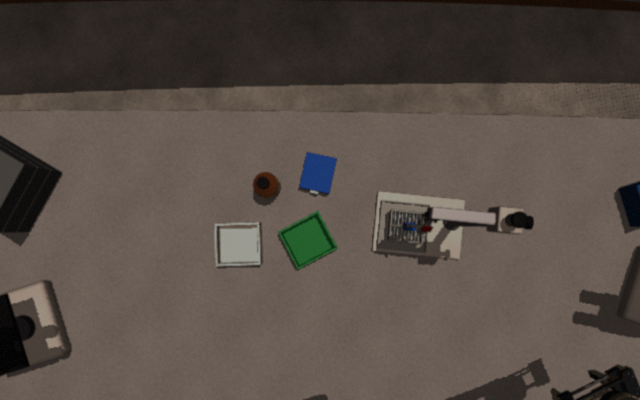

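Run:
```python
from h import *
import pickle
c,M=pickle.load(open('top.pkl','rb'))
cs=np.array([onz(c,M,p,0.014) for p in [(378,193),(464,200),(459,259),(373,251)]])
print(cs)
# model corners in same order: (+93,+80),(+93,-170),(-77,-170),(-77,80)
m=np.array([[93,80],[93,-170],[-77,-170],[-77,80]])/1e3
a=m-m.mean(0);b=cs[:,:2]-cs[:,:2].mean(0)
th=np.arctan2((a[:,0]*b[:,1]-a[:,1]*b[:,0]).sum(),(a*b).sum())
Rz=np.array([[np.cos(th),-np.sin(th)],[np.sin(th),np.cos(th)]]);t=cs[:,:2].mean(0)-Rz@m.mean(0)
print('stand',t,th, 'res',cs[:,:2]-(m@Rz.T+t))
for nm,p,z in [('dishW',[(214,223),(261,222),(263,267),(215,268)],.05),('dishG',[(317,212),(338,245),(297,269),(278,236)],.05)]:
    q=np.array([onz(c,M,x,z) for x in p])[:,:2];print(nm,q.mean(0),q)
print('bottle',onz(c,M,(265,185),.15),'box',onz(c,M,(318,173),.035))
S=lambda x,y,z:np.r_[Rz@[x,y]+t,z]
pts={'seat':S(0,0,.267),'tip':S(-.0205,0,.2935),'pad':S(-.0085,0,.331),'grip':S(0,0,.267-.151),'boom':S(0,0,.415),'c1':S(.093,.08,.014),'c2':S(.093,-.17,.014),'c3':S(-.077,-.17,.014),'c4':S(-.077,.08,.014),'top':S(.026,-.135,.5)}
out=[]
for n,x0,y0,w,h in [('top',360,180,180,90),('side',300,170,180,220)]:
    c,M=pickle.load(open(n+'.pkl','rb'));k=780/w/ (1 if n=='top' else 1.3)
    im=cv2.resize(np.array(c['pixels'])[y0:y0+h,x0:x0+w],None,fx=k,fy=k,interpolation=cv2.INTER_CUBIC)
    for nm,P in pts.items():
        u=proj(c,M,P)[0];v=((u-[x0,y0]+.5)*k).astype(int);cv2.drawMarker(im,tuple(map(int,v)),(255,0,255),cv2.MARKER_CROSS,10,1);cv2.putText(im,nm,(int(v[0])+5,int(v[1])),0,.4,(0,255,255),1)
        print(n,nm,u.round(1))
    cv2.imwrite(f'pics/{n}_ov.png',im[:590 if n=='side' else None])
```

```text
[[ 0.7142584  -0.09192973  0.014     ]
 [ 0.69749095 -0.33576478  0.014     ]
 [ 0.53137504 -0.32162666  0.014     ]
 [ 0.55171247 -0.07908154  0.014     ]]
stand [ 0.61923827 -0.1616143 ] -0.07796235414317441 res [[-0.00392805 -0.00282927]
 [-0.00122465  0.0025763 ]
 [ 0.00214306  0.00347424]
 [ 0.00300964 -0.00322127]]
dishW [0.56547046 0.29196583] [[0.62444891 0.35948753]
 [0.62883482 0.23068595]
 [0.50665096 0.22328753]
 [0.50194715 0.35440231]]
dishG [0.58014504 0.10323842] [[0.65793374 0.07834047]
 [0.56884867 0.02015142]
 [0.50247094 0.1307648 ]
 [0.59132679 0.183697  ]]
bottle [0.72196306 0.2097016  0.15      ] box [0.7663185  0.07705165 0.035     ]
top seat [420.9 227.6]
top tip [422.6 236.8]
top pad [426.6 231.6]
top grip [409.1 227.3]
top boom [436.1 227.9]
top c1 [377.  191.6]
top c2 [464.9 199.6]
top c3 [460.2 259.8]
top c4 [371.8 252.1]
top top [520.9 220.4]
side seat [354.8 263.4]
side tip [345.9 258. ]
side pad [352.2 240.7]
side grip [351.9 311. ]
side boom [358.5 201.6]
side c1 [363.1 295.2]
side c2 [432.7 379.4]
side c3 [366.5 425. ]
side c4 [304.5 325.8]
side top [441.7 199.4]
```

View pics/side_ov.png

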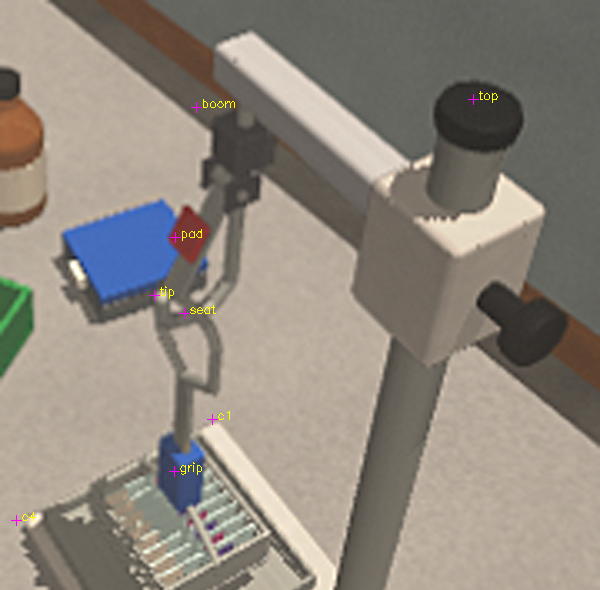

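View pics/top_ov.png

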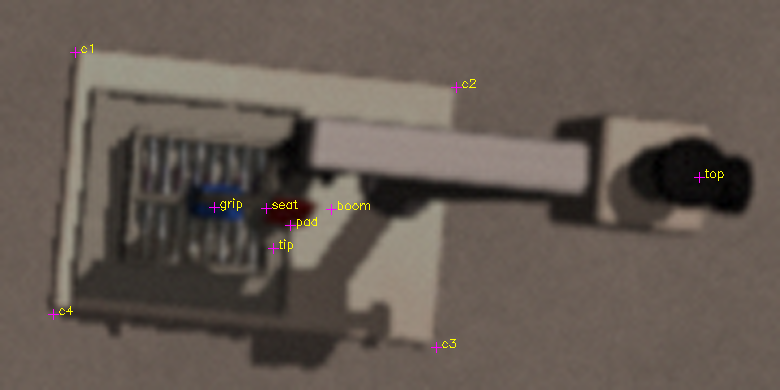

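Run:
```python
from h import *
import pickle
s=read_state();print(s['t'],R.from_rotvec(s['orientation']).as_matrix().round(3),s['opening'],s['force'])
cen={}
for n,(x0,y0,w,h) in {'top':(385,205,60,50),'side':(335,225,40,105)}.items():
    c,M=pickle.load(open(n+'.pkl','rb'));im=np.array(c['pixels']);hsv=cv2.cvtColor(im,cv2.COLOR_BGR2HSV)[y0:y0+h,x0:x0+w].astype(int)
    H,S,V=hsv[...,0],hsv[...,1],hsv[...,2]
    for nm,m in [('red',((H<10)|(H>170))&(S>120)&(V>35)),('blue',(abs(H-115)<15)&(S>120)&(V>35))]:
        if n=='side' and nm=='blue': m=m.copy();m[:65]=0
        ys,xs=np.nonzero(m);print(n,nm,len(xs),xs.min()+x0,xs.max()+x0,ys.min()+y0,ys.max()+y0,xs.mean()+x0,ys.mean()+y0)
        cen.setdefault(nm,[]).append(ray(c,M,(xs.mean()+x0,ys.mean()+y0)))
for k,v in cen.items(): print(k,tri(v))
```

```text
0.1 [[-0.001  0.415 -0.91 ]
 [ 0.002 -0.91  -0.415]
 [-1.    -0.002 -0.   ]] 0.09300419424677994 [-0.85184102  0.04191844  0.40388058]
top red 52 421 431 225 231 425.84615384615387 228.34615384615384
top blue 40 405 415 223 230 410.325 226.875
side red 115 351 362 232 248 356.4260869565217 239.8608695652174
side blue 60 349 360 302 322 356.51666666666665 309.55
red (array([ 0.61890025, -0.16067729,  0.32797012]), [np.float64(0.0013036963121589801), np.float64(0.0013036963121590545)])
blue (array([ 0.62335355, -0.16581989,  0.12227436]), [np.float64(0.0036477772768104878), np.float64(0.00364777727681045)])
```

Request:
{"method": "apply_moves", "body": {
  "series": [
    {"jaw": -1,"linear": [-0.35,0,0],"roll": 0.3},
    {"jaw": 1,"linear": [-0.667,0,0],"roll": 0.6},
    {"jaw": 1,"linear": [-0.667,0,0],"roll": 0.967},
    {"jaw": 1,"linear": [-0.667,0,0],"roll": 0.967},
    {"jaw": 1,"linear": [-0.667,-0.645,-0.66],"roll": 0.967},
    {"jaw": 1,"linear": [-0.667,-0.645,-0.66],"roll": 0.967},
    {"jaw": 1,"linear": [-0.667,-0.645,-0.66],"roll": 0.967},
    {"jaw": 1,"linear": [-0.667,-0.645,-0.66],"roll": 0.967},
    {"jaw": 1,"linear": [-0.667,-0.645,-0.66],"roll": 0.967},
    {"jaw": 1,"linear": [-0.667,-0.645,-0.66],"roll": 0.967},
    {"jaw": 1,"linear": [-0.667,-0.645,-0.66],"roll": 0.967},
    {"jaw": 1,"linear": [-0.667,-0.645,-0.66],"roll": 0.967},
    {"jaw": 1,"linear": [-0.667,-0.645,-0.66],"roll": 0.967},
    {"jaw": 1,"linear": [-0.667,-0.645,-0.66],"roll": 0.967},
    {"jaw": 1,"linear": [-0.667,-0.645,-0.66],"roll": 0.967},
    {"jaw": 1,"linear": [-0.667,-0.645,-0.66],"roll": 0.967}
  ]
}}

```text
t: 2.1
tool_pos: [0.4485, -0.0308, 0.6181]
orientation: [-2.178, 0.086, 2.182]
force: [0.3, -0.8, 0.2]
opening: 0.0004
```

Request:
{"method": "apply_moves", "body": {
  "series": [
    {"jaw": 1,"linear": [0,0,-0.6],"roll": 0},
    {"jaw": 1,"linear": [0,0,-0.8],"roll": 0},
    {"jaw": 1,"linear": [0,0,-0.8],"roll": 0},
    {"jaw": 1,"linear": [0,0,-0.8],"roll": 0},
    {"jaw": 1,"linear": [0,0,-0.8],"roll": 0},
    {"jaw": 1,"linear": [0,0,-0.8],"roll": 0},
    {"jaw": 1,"linear": [0,0,-0.8],"roll": 0},
    {"jaw": 1,"linear": [0,0,-0.8],"roll": 0}
  ]
}}

```text
t: 3.1
tool_pos: [0.737, -0.056, 0.5199]
orientation: [-2.229, 0.09, 2.129]
force: [-0.2, 0.0, 0.8]
opening: 0.0003
```

```bash
cat > st.py <<'E'
from h import *
s=read_state();print(s['t'],'q',np.round(s['q'],3),'p',np.round(s['tool_pos'],4),'F',np.round(s['force'],1),'op',s['opening'])
m=R.from_rotvec(s['orientation']).as_matrix();print(m.round(3));x=m[:,0];print('tilt',np.degrees(np.arccos(-x[2])),'az',np.arctan2(x[1],x[0]))
E
python3 st.py
```

```text
3.1 q [-0.148  0.813  0.024  0.006  2.259  1.509] p [ 0.737  -0.056   0.5199] F [-0.2  0.   0.8] op 0.0003310888910045117
[[ 0.046 -0.082 -0.996]
 [-0.002 -0.997  0.082]
 [-0.999 -0.002 -0.046]]
tilt 2.6187070961197136 az -0.047436117731044745
```

Request:
{"method": "apply_moves", "body": {
  "series": [
    {"jaw": 1,"linear": [-0.5,0,-1],"roll": 0},
    {"jaw": 1,"linear": [-0.5,0,-1],"roll": 0},
    {"jaw": 1,"linear": [-0.5,0,-1],"roll": 0},
    {"jaw": 1,"linear": [-0.5,0,-1],"roll": 0},
    {"jaw": 1,"linear": [-0.5,0,-1],"roll": 0},
    {"jaw": 1,"linear": [-0.5,0,-1],"roll": 0}
  ]
}}

```text
t: 3.85
tool_pos: [0.7782, -0.06, 0.4939]
orientation: [-2.286, 0.092, 2.07]
force: [1.0, 1.3, 0.6]
opening: 0.0006
```

```bash
python3 st.py
```

```text
3.85 q [-0.147  0.85   0.023  0.01   2.169  1.512] p [ 0.7782 -0.06    0.4939] F [1.  1.3 0.6] op 0.0006486221408028867
[[ 0.099 -0.082 -0.992]
 [-0.006 -0.997  0.081]
 [-0.995 -0.002 -0.099]]
tilt 5.693270005581016 az -0.06349640368003268
```

Request:
{"method": "apply_moves", "body": {
  "series": [
    {"jaw": 1,"linear": [-1,0,0.3],"roll": 0},
    {"jaw": 1,"linear": [-1,0,0.3],"roll": 0},
    {"jaw": 1,"linear": [-1,0,0.3],"roll": 0},
    {"jaw": 1,"linear": [-1,0,0.3],"roll": 0},
    {"jaw": 1,"linear": [-1,0,0.3],"roll": 0},
    {"jaw": 1,"linear": [-1,0,0.3],"roll": 0},
    {"jaw": 1,"linear": [-1,0,0.3],"roll": 0},
    {"jaw": 1,"linear": [-1,0,0.3],"roll": 0},
    {"jaw": 1,"linear": [-1,0,0.3],"roll": 0}
  ]
}}

```text
t: 4.97
tool_pos: [0.4853, -0.0372, 0.7601]
orientation: [-2.323, 0.093, 2.03]
force: [0.1, -0.8, -0.4]
opening: 0.0006
```

```bash
python3 st.py
```

```text
4.975 q [-0.195  0.408  0.023  0.032  2.578  1.486] p [ 0.4853 -0.0372  0.7601] F [ 0.1 -0.8 -0.4] op 0.0005736357643210991
[[ 0.133 -0.082 -0.988]
 [-0.009 -0.997  0.081]
 [-0.991 -0.002 -0.134]]
tilt 7.684920717365019 az -0.06745819495608252
```

Request:
{"method": "apply_moves", "body": {
  "series": [
    {"jaw": 1,"linear": [-1,0,0.3],"roll": 0},
    {"jaw": 1,"linear": [-1,0,0.3],"roll": 0},
    {"jaw": 1,"linear": [-1,0,0.3],"roll": 0},
    {"jaw": 1,"linear": [-1,0,0.3],"roll": 0},
    {"jaw": 1,"linear": [-1,0,0.3],"roll": 0},
    {"jaw": 1,"linear": [-1,0,0.3],"roll": 0},
    {"jaw": 1,"linear": [-1,0,0.3],"roll": 0},
    {"jaw": 1,"linear": [-1,0,0.3],"roll": 0}
  ]
}}

```text
t: 5.98
tool_pos: [0.3253, -0.0205, 0.8386]
orientation: [-2.393, 0.106, 1.959]
force: [0.3, 0.6, 0.6]
opening: 0.0007
```

```bash
python3 st.py
```

```text
5.975 q [-0.253  0.188  0.024  0.068  2.731  1.465] p [ 0.3253 -0.0205  0.8386] F [0.3 0.6 0.6] op 0.0006503105034512532
[[ 0.196 -0.083 -0.977]
 [-0.023 -0.997  0.08 ]
 [-0.98   0.007 -0.198]]
tilt 11.407551311851783 az -0.11529024277616108
```

Request:
{"method": "apply_moves", "body": {
  "series": [
    {"jaw": 1,"linear": [-0.3,0,0.7],"roll": 0},
    {"jaw": 1,"linear": [-0.3,0,0.7],"roll": 0},
    {"jaw": 1,"linear": [-0.3,0,0.7],"roll": 0},
    {"jaw": 1,"linear": [-0.3,0,0.7],"roll": 0},
    {"jaw": 1,"linear": [-0.3,0,0.7],"roll": 0},
    {"jaw": 1,"linear": [-0.3,0,0.7],"roll": 0}
  ]
}}

```text
t: 6.72
tool_pos: [0.1308, 0.0364, 0.8315]
orientation: [-2.425, 0.148, 1.957]
force: [-0.3, 0.1, -1.3]
opening: 0.0006
```

```bash
python3 st.py
```

```text
6.725 q [ 0.14  -0.306  0.508 -0.223  2.731  1.58 ] p [0.1308 0.0364 0.8315] F [-0.3  0.1 -1.3] op 0.0006132933096550126
[[ 0.209 -0.088 -0.974]
 [-0.06  -0.995  0.077]
 [-0.976  0.042 -0.213]]
tilt 12.540069248602967 az -0.2796490266958839
```

Request:
{"method": "apply_moves", "body": {
  "series": [
    {"jaw": 1,"linear": [0.58,0.04,-0.94],"roll": 0},
    {"jaw": 1,"linear": [0.58,0.04,-0.94],"roll": 0},
    {"jaw": 1,"linear": [0.58,0.04,-0.94],"roll": 0},
    {"jaw": 1,"linear": [0.58,0.04,-0.94],"roll": 0},
    {"jaw": 1,"linear": [0.58,0.04,-0.94],"roll": 0},
    {"jaw": 1,"linear": [0.58,0.04,-0.94],"roll": 0},
    {"jaw": 1,"linear": [0.58,0.04,-0.94],"roll": 0},
    {"jaw": 1,"linear": [0.58,0.04,-0.94],"roll": 0},
    {"jaw": 1,"linear": [0.58,0.04,-0.94],"roll": 0},
    {"jaw": 1,"linear": [0.58,0.04,-0.94],"roll": 0},
    {"jaw": 1,"linear": [0.58,0.04,-0.94],"roll": 0}
  ]
}}

```text
t: 8.1
tool_pos: [0.7423, -0.0515, 0.5969]
orientation: [-2.431, 0.148, 1.949]
force: [-11.3, 0.6, 13.0]
opening: 0.0005
```

Request:
{"method": "apply_moves", "body": {
  "series": [
    {"jaw": 1,"linear": [0,0,-1],"roll": 0},
    {"jaw": 1,"linear": [0,0,-1],"roll": 0}
  ]
}}

```text
t: 8.35
tool_pos: [0.7935, -0.0576, 0.5615]
orientation: [-2.473, 0.148, 1.899]
force: [-0.1, -0.5, 0.5]
opening: 0.0007
```

Request:
{"method": "apply_moves", "body": {
  "series": [
    {"jaw": 1,"linear": [0,0,-1],"roll": 0},
    {"jaw": 1,"linear": [0,0,-1],"roll": 0}
  ]
}}

```text
t: 8.6
tool_pos: [0.8377, -0.0626, 0.5345]
orientation: [-2.521, 0.148, 1.84]
force: [-0.1, -0.9, -0.1]
opening: 0.0006
```

```bash
python3 st.py
```

```text
8.6 q [-0.123  0.817  0.024 -0.031  1.987  1.511] p [ 0.8377 -0.0626  0.5345] F [-0.1 -0.9 -0.1] op 0.0005562556132568708
[[ 0.302 -0.087 -0.949]
 [-0.066 -0.995  0.07 ]
 [-0.951  0.042 -0.306]]
tilt 18.01022737842101 az -0.21559393597345367
```

Request:
{"method": "apply_moves", "body": {
  "series": [
    {"jaw": 1,"linear": [-0.3,0,-1],"roll": 0},
    {"jaw": 1,"linear": [-0.3,0,-1],"roll": 0}
  ]
}}

```text
t: 8.85
tool_pos: [0.858, -0.0643, 0.5405]
orientation: [-2.573, 0.149, 1.771]
force: [-0.6, 0.6, -0.8]
opening: 0.0004
```

Request:
{"method": "apply_moves", "body": {
  "series": [
    {"jaw": 1,"linear": [-0.3,0,-1],"roll": 0},
    {"jaw": 1,"linear": [-0.3,0,-1],"roll": 0}
  ]
}}

```text
t: 9.1
tool_pos: [0.875, -0.0654, 0.5529]
orientation: [-2.625, 0.149, 1.697]
force: [-1.1, 0.2, 0.3]
opening: 0.0006
```

Request:
{"method": "apply_moves", "body": {
  "series": [
    {"jaw": 1,"linear": [-0.3,0,-1],"roll": 0},
    {"jaw": 1,"linear": [-0.3,0,-1],"roll": 0}
  ]
}}

```text
t: 9.35
tool_pos: [0.8892, -0.0661, 0.5693]
orientation: [-2.676, 0.15, 1.622]
force: [-0.2, 0.5, 1.0]
opening: 0.0008
```

Request:
{"method": "apply_moves", "body": {
  "series": [
    {"jaw": 1,"linear": [-0.3,0,-1],"roll": 0},
    {"jaw": 1,"linear": [-0.3,0,-1],"roll": 0}
  ]
}}

```text
t: 9.6
tool_pos: [0.9003, -0.0663, 0.5909]
orientation: [-2.726, 0.15, 1.542]
force: [-0.6, 0.1, -0.9]
opening: 0.0004
```

```bash
python3 st.py
```

```text
9.6 q [-0.123  0.79   0.023 -0.017  1.785  1.514] p [ 0.9003 -0.0663  0.5909] F [-0.6  0.1 -0.9] op 0.00040052046813441407
[[ 0.512 -0.087 -0.855]
 [-0.08  -0.995  0.053]
 [-0.856  0.042 -0.516]]
tilt 31.182827196006297 az -0.1555298073424868
```

Request:
{"method": "apply_moves", "body": {
  "series": [
    {"jaw": 1,"linear": [-0.087,-0.44,0.11],"roll": 0},
    {"jaw": 1,"linear": [-0.087,-0.44,0.11],"roll": 0},
    {"jaw": 1,"linear": [-0.087,-0.44,0.11],"roll": 0},
    {"jaw": 1,"linear": [-0.087,-0.44,0.11],"roll": 0},
    {"jaw": 1,"linear": [-0.087,-0.44,0.11],"roll": 0}
  ]
}}

```text
t: 10.22
tool_pos: [0.8384, 0.2086, 0.5912]
orientation: [-2.727, 0.144, 1.542]
force: [0.1, -1.2, 0.1]
opening: 0.0005
```

Request:
{"method": "apply_moves", "body": {
  "series": [
    {"jaw": 1,"linear": [-0.32,-0.17,-0.97],"roll": 0},
    {"jaw": 1,"linear": [-0.32,-0.17,-0.97],"roll": 0},
    {"jaw": 1,"linear": [-0.32,-0.17,-0.97],"roll": 0}
  ]
}}

```text
t: 10.6
tool_pos: [0.8475, 0.1938, 0.6455]
orientation: [-2.768, 0.123, 1.453]
force: [-0.5, -1.3, 1.6]
opening: 0.0007
```

Request:
{"method": "apply_moves", "body": {
  "series": [
    {"jaw": 1,"linear": [-0.32,-0.17,-0.97],"roll": 0},
    {"jaw": 1,"linear": [-0.32,-0.17,-0.97],"roll": 0}
  ]
}}

```text
t: 10.85
tool_pos: [0.8552, 0.188, 0.6736]
orientation: [-2.806, 0.103, 1.364]
force: [-0.0, 0.2, 0.5]
opening: 0.0005
```

Request:
{"method": "apply_moves", "body": {
  "series": [
    {"jaw": 1,"linear": [-0.32,-0.17,-0.97],"roll": 0},
    {"jaw": 1,"linear": [-0.32,-0.17,-0.97],"roll": 0}
  ]
}}

```text
t: 11.1
tool_pos: [0.8598, 0.1844, 0.7023]
orientation: [-2.841, 0.082, 1.279]
force: [0.5, -0.2, 0.4]
opening: 0.0005
```

```bash
python3 st.py
```

```text
11.1 q [ 0.235  0.683  0.024 -0.195  1.728  1.763] p [0.8598 0.1844 0.7023] F [ 0.5 -0.2  0.4] op 0.00046107476890208817
[[ 0.662 -0.058 -0.747]
 [-0.038 -0.998  0.044]
 [-0.749 -0.001 -0.663]]
tilt 41.525372038403326 az -0.05737226923337183
```

Request:
{"method": "apply_moves", "body": {
  "series": [
    {"jaw": 1,"linear": [-0.026,0.604,0.7325],"roll": 0},
    {"jaw": 1,"linear": [-0.026,0.604,0.7325],"roll": 0},
    {"jaw": 1,"linear": [-0.026,0.604,0.7325],"roll": 0},
    {"jaw": 1,"linear": [-0.026,0.604,0.7325],"roll": 0},
    {"jaw": 1,"linear": [-0.026,0.604,0.7325],"roll": 0},
    {"jaw": 1,"linear": [-0.026,0.604,0.7325],"roll": 0},
    {"jaw": 1,"linear": [-0.026,0.604,0.7325],"roll": 0},
    {"jaw": 1,"linear": [-0.026,0.604,0.7325],"roll": 0},
    {"jaw": 1,"linear": [-0.026,0.604,0.7325],"roll": 0},
    {"jaw": 1,"linear": [-0.026,0.604,0.7325],"roll": 0},
    {"jaw": 1,"linear": [-0.026,0.604,0.7325],"roll": 0}
  ]
}}

```text
t: 12.48
tool_pos: [0.4981, -0.1583, 0.421]
orientation: [-2.841, 0.084, 1.278]
force: [0.2, -1.2, 0.2]
opening: 0.0005
```

```bash
python3 st.py
python3 - <<'E'
from h import *
import pickle
for n in ['wrist']:
    c,M=grab(n); pickle.dump((c,M),open('w1.pkl','wb')); im=np.array(c['pixels']).copy()
    for P in [(.617,-.161,.33),(.627,-.162,.267),(.607,-.161,.2935),(.627,-.162,.116),(.5655,.292,.05)]: 
        u=proj(c,M,P)[0];print(u);
        if abs(u).max()<2000: cv2.drawMarker(im,tuple(int(v) for v in u),(255,0,255),0,12,1)
    cv2.imwrite('pics/w1.png',im)
E
```

```text
12.475 q [-0.704 -0.784  2.02   0.425  1.314  0.944] p [ 0.4981 -0.1583  0.421 ] F [ 0.2 -1.2  0.2] op 0.0004528061564527445
[[ 0.662 -0.059 -0.747]
 [-0.039 -0.998  0.045]
 [-0.748 -0.    -0.663]]
tilt 41.551494856088595 az -0.05900519083259918
[313.07680111 160.31423051]
[314.25865303 182.74441815]
[314.06241146 186.60362652]
[315.33787474 228.59269059]
[ 47.17959096 293.02463006]
```

View pics/w1.png

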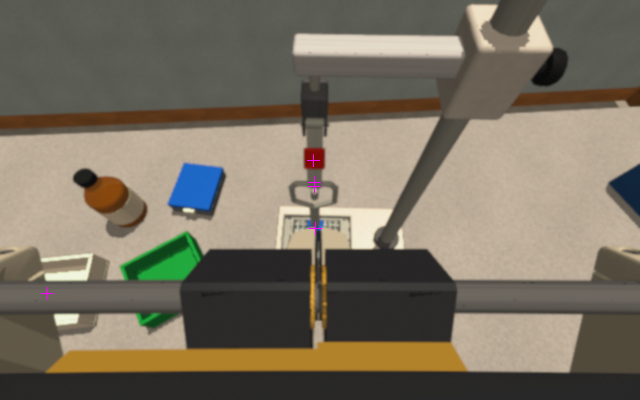

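Request:
{"method": "apply_moves", "body": {
  "series": [
    {"jaw": 1,"linear": [0.1,-0.004,-0.017],"roll": 0},
    {"jaw": 1,"linear": [0.18,-0.007,-0.03],"roll": 0},
    {"jaw": 1,"linear": [0.216,-0.007,-0.035],"roll": 0},
    {"jaw": 1,"linear": [0.224,-0.007,-0.037],"roll": 0},
    {"jaw": 1,"linear": [0.232,-0.007,-0.038],"roll": 0},
    {"jaw": 1,"linear": [0.24,-0.007,-0.04],"roll": 0},
    {"jaw": 1,"linear": [0.248,-0.007,-0.042],"roll": 0},
    {"jaw": 1,"linear": [0.254,-0.007,-0.043],"roll": 0},
    {"jaw": 1,"linear": [0.26,-0.007,-0.044],"roll": 0},
    {"jaw": 1,"linear": [0.26,-0.007,-0.044],"roll": 0}
  ]
}}

```text
t: 13.78
tool_pos: [0.6188, -0.1638, 0.3172]
orientation: [-2.837, 0.087, 1.285]
force: [0.5, 0.2, 0.6]
opening: 0.0005
```

```bash
python3 st.py
python3 - <<'E'
from h import *
c,M=grab('side');im=np.array(c['pixels'])[170:350,270:450]
c,M=grab('wrist');w=np.array(c['pixels'])[40:280,200:440]
cv2.imwrite('pics/p2.png',np.hstack([cv2.resize(im,(400,400),interpolation=cv2.INTER_CUBIC),cv2.resize(w,(400,400))]))
E
```

```text
13.775 q [-0.511 -0.445  1.995  0.36   0.954  1.01 ] p [ 0.6188 -0.1638  0.3172] F [0.5 0.2 0.6] op 0.00048437024855298497
[[ 0.658 -0.061 -0.75 ]
 [-0.04  -0.998  0.047]
 [-0.752 -0.001 -0.659]]
tilt 41.261235014145704 az -0.06033010780979915
```

View pics/p2.png

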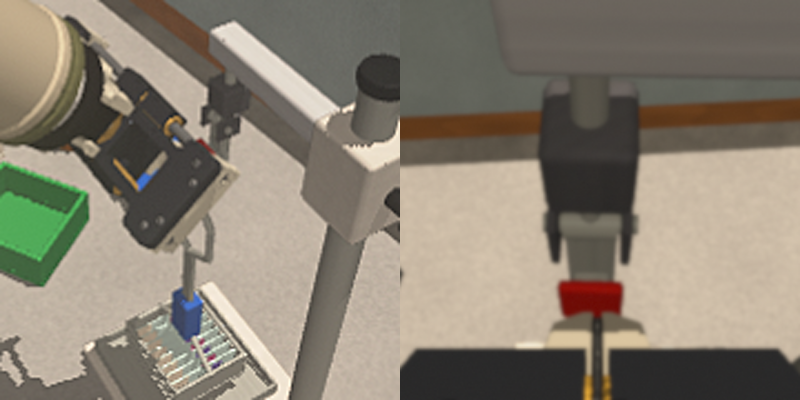

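Run:
```python
from h import *
c,M=grab('wrist');im=np.array(c['pixels']);h=cv2.cvtColor(im,cv2.COLOR_BGR2HSV).astype(int)
m=((h[...,0]<8)|(h[...,0]>172))&(h[...,1]>150)&(h[...,2]>50);m[:180]=0;m[250:]=0;m[:,:260]=0;m[:,380:]=0
ys,xs=np.nonzero(m);print(len(xs),xs.min(),xs.max(),ys.min(),ys.max())
# keeper model in stand frame, offset from pad shut pos
a=-.06;ux=np.array([np.cos(a),np.sin(a),0]);uy=np.array([-np.sin(a),np.cos(a),0]);uz=np.array([0,0,1.])
o=np.array([.617,-.161,.331])+ux*.0085;o[2]=.267
for th in [0,.1,.2,.3,.4]:
    b=np.radians(25)-th  # lean: lower end to -x
    d=-np.sin(b)*ux-np.cos(b)*uz; n=-np.cos(b)*ux+np.sin(b)*uz
    H=o+.018*ux+.09*uz
    C=H+d*.034+n*.012
    print(th,(C-o)@ux,C[2],[proj(c,M,C+s*.011*uy+q*d*.012)[0].round(0) for s in(1,-1) for q in (-1,1)], 'hinge',proj(c,M,H)[0].round())
```

```text
688 296 332 209 230
0 -0.007244714343623509 0.33125695438164227 [array([290., 221.]), array([292., 253.]), array([333., 221.]), array([332., 253.])] hinge [311. 172.]
0.1 -0.0045485797241835895 0.3288652962975947 [array([290., 220.]), array([293., 248.]), array([333., 220.]), array([331., 248.])] hinge [311. 172.]
0.2 -0.0016271471497089518 0.326754750872845 [array([290., 218.]), array([293., 243.]), array([332., 218.]), array([331., 243.])] hinge [311. 172.]
0.3 0.0014903933912132166 0.3249464059796237 [array([291., 216.]), array([294., 237.]), array([332., 216.]), array([331., 237.])] hinge [311. 172.]
0.4 0.004772892464020008 0.32345833000234453 [array([291., 213.]), array([294., 231.]), array([332., 213.]), array([331., 231.])] hinge [311. 172.]
```

Request:
{"method": "apply_moves", "body": {
  "series": [
    {"jaw": 1,"linear": [0.005,0,-0.001],"roll": 0},
    {"jaw": 1,"linear": [0.005,0,-0.001],"roll": 0}
  ]
}}

```text
t: 14.18
tool_pos: [0.6212, -0.1641, 0.3161]
orientation: [-2.838, 0.087, 1.284]
force: [-3.1, -0.2, 2.2]
opening: 0.0005
```

Request:
{"method": "apply_moves", "body": {
  "series": [
    {"jaw": 1,"linear": [0.005,0,-0.001],"roll": 0},
    {"jaw": 1,"linear": [0.005,0,-0.001],"roll": 0}
  ]
}}

```text
t: 14.42
tool_pos: [0.6229, -0.1643, 0.3156]
orientation: [-2.838, 0.087, 1.286]
force: [-28.6, 3.9, 14.4]
opening: 0.0006
```

Run:
```python
from h import *
c,M=grab('wrist');im=np.array(c['pixels']);h=cv2.cvtColor(im,cv2.COLOR_BGR2HSV).astype(int)
m=((h[...,0]<8)|(h[...,0]>172))&(h[...,1]>150)&(h[...,2]>50);m[:180]=0;m[250:]=0;m[:,:260]=0;m[:,380:]=0
ys,xs=np.nonzero(m);print(len(xs),xs.min(),xs.max(),ys.min(),ys.max())
for y in range(ys.min(),ys.max()+1,3): print(y,xs[ys==y].min(),xs[ys==y].max(),end=';')
```

```text
578 295 332 214 234
214 297 327;217 295 332;220 295 332;223 296 332;226 296 331;229 297 321;232 317 319;
```

Request:
{"method": "apply_moves", "body": {
  "series": [
    {"jaw": 1,"linear": [-0.02,0,0.002],"roll": 0},
    {"jaw": 1,"linear": [-0.08,0,0.01],"roll": 0},
    {"jaw": -1,"linear": [-0.16,0,0.03],"roll": 0},
    {"jaw": -1,"linear": [-0.16,0,0.03],"roll": 0}
  ]
}}

```text
t: 14.98
tool_pos: [0.5457, -0.1603, 0.3808]
orientation: [-2.845, 0.091, 1.278]
force: [-0.3, 0.2, 0.5]
opening: 0.016
```

```bash
python3 st.py
python3 - <<'E'
from h import *
import pickle
c,M=grab('wrist');pickle.dump((c,M),open('w3.pkl','wb'));w=np.array(c['pixels']).copy()
c,M=grab('side');pickle.dump((c,M),open('s3.pkl','wb'));im=np.array(c['pixels'])[200:350,300:420]
cv2.imwrite('pics/p3.png',np.hstack([cv2.resize(w[60:360,180:480],(400,400),interpolation=cv2.INTER_CUBIC),cv2.resize(im,(320,400),interpolation=cv2.INTER_CUBIC)]))
E
```

```text
14.975 q [-0.609 -0.671  2.031  0.383  1.159  0.982] p [ 0.5457 -0.1603  0.3808] F [-0.3  0.2  0.5] op 0.0159822217021733
[[ 0.663 -0.062 -0.746]
 [-0.044 -0.998  0.043]
 [-0.747  0.004 -0.664]]
tilt 41.62859431936719 az -0.0668262624416098
```

View pics/p3.png

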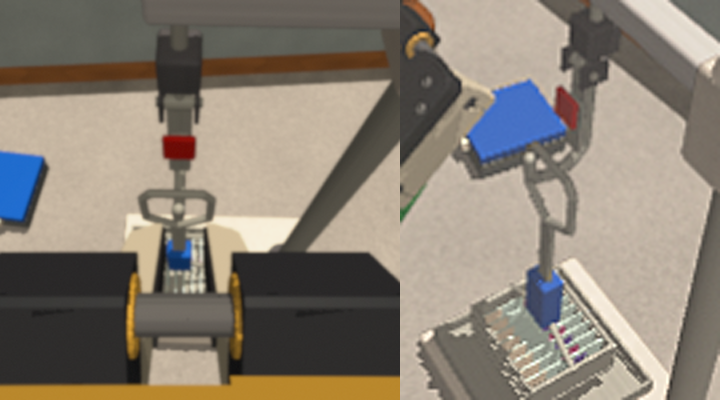

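Run:
```python
from h import *
import pickle
from scipy.optimize import differential_evolution
def bm(c,box):
    h=cv2.cvtColor(np.array(c['pixels']),cv2.COLOR_BGR2HSV).astype(int);m=(abs(h[...,0]-114)<14)&(h[...,1]>120)&(h[...,2]>30)
    o=np.zeros_like(m);x0,y0,x1,y1=box;o[y0:y1,x0:x1]=m[y0:y1,x0:x1];return o.astype(np.uint8)
V=[]
for f,b in [('top.pkl',(390,212,430,242)),('side.pkl',(335,290,375,340)),('s3.pkl',(335,290,375,340)),('w3.pkl',(280,225,350,270))]:
    c,M=pickle.load(open(f,'rb'));m=bm(c,b);V.append((f,c,M,m,b));ys,xs=np.nonzero(m);print(f,len(xs),xs.min(),xs.max(),ys.min(),ys.max(),xs.mean(),ys.mean())
bx=np.array([[sx*.01,sy*.013,sz*.026] for sx in(1,-1) for sy in(1,-1) for sz in(1,-1)])
def sil(c,M,p,K=4):
    a=p[2];Rz=np.array([[np.cos(a),-np.sin(a),0],[np.sin(a),np.cos(a),0],[0,0,1]])
    u=proj(c,M,bx@Rz.T+[p[0],p[1],.116]);return u
def cost(p,vs):
    t=0
    for f,c,M,m,b in vs:
        u=sil(c,M,p);im=np.zeros(((b[3]-b[1])*8,(b[2]-b[0])*8),np.uint8)
        hull=cv2.convexHull(((u-[b[0],b[1]]+.5)*8).astype(np.int32));cv2.fillConvexPoly(im,hull,1)
        s=cv2.resize(im.astype(np.float32),None,fx=1/8,fy=1/8,interpolation=cv2.INTER_AREA)
        mm=m[b[1]:b[3],b[0]:b[2]]
        if f[0]=='w': rows=slice(8,22);s=s[rows];mm=mm[rows]
        t+=abs(s-mm).sum()/max(mm.sum(),1)
    return t
for nm,vs in [('top+side',V[:2]),('wrist',V[3:]),('all',V)]:
    r=differential_evolution(cost,[(.59,.66),(-.19,-.13),(-.3,.15)],args=(vs,),maxiter=40,popsize=12,seed=1,polish=False);print(nm,r.x.round(4),r.fun)
```

```text
top.pkl 42 405 415 223 230 410.07142857142856 226.92857142857142
side.pkl 60 349 360 302 322 356.51666666666665 309.55
s3.pkl 63 348 360 301 322 356.3333333333333 309.26984126984127
w3.pkl 291 304 322 240 261 313.6185567010309 252.0274914089347
top+side [ 0.6229 -0.1622 -0.272 ] 5.8238095238095235
wrist [ 0.6145 -0.1434  0.1459] 0.8580994897959183
all [ 0.6215 -0.1607 -0.0666] 11.409089781746033
```

Run:
```python
from h import *
import pickle
from scipy.optimize import minimize
V=[]
for f,b in [('top.pkl',(390,212,430,242)),('side.pkl',(335,290,375,340)),('s3.pkl',(335,290,375,340)),('w3.pkl',(280,225,350,262))]:
    c,M=pickle.load(open(f,'rb'));im=np.array(c['pixels']).astype(int);m=((im[...,0]-im[...,2])>25)&(im[...,0]>1.5*im[...,2]+5)
    m=m[b[1]:b[3],b[0]:b[2]].astype(np.uint8);n,l,s,_=cv2.connectedComponentsWithStats(m);k=1+np.argmax(s[1:,4]);m=(l==k);V.append((f,c,M,m,b));print(f,s[k],np.array(_[k])+b[:2])
bx=np.array([[sx*.01,sy*.013,sz*.026] for sx in(1,-1) for sy in(1,-1) for sz in(1,-1)])
def cost(p,vs):
    t=0
    for f,c,M,m,b in vs:
        a=p[2];Rz=np.array([[np.cos(a),-np.sin(a),0],[np.sin(a),np.cos(a),0],[0,0,1]])
        u=proj(c,M,bx@Rz.T+[p[0],p[1],.116]);im=np.zeros(((b[3]-b[1])*8,(b[2]-b[0])*8),np.uint8)
        cv2.fillConvexPoly(im,cv2.convexHull(((u-[b[0],b[1]]+.5)*8).astype(np.int32)),1)
        s=cv2.resize(im.astype(np.float32),None,fx=1/8,fy=1/8,interpolation=cv2.INTER_AREA);mm=m
        if f[0]=='w': s=s[5:28];mm=m[5:28]
        t+=abs(s-mm).sum()/mm.sum()
    return t
g=[(x,y) for x in np.arange(.605,.646,.001) for y in np.arange(-.18,-.145,.001)]
for nm,vs in [('top',V[:1]),('side',V[1:2]),('top+side',V[:2]),('wrist',V[3:]),('all',[V[0],V[1],V[3]])]:
    C=[cost((x,y,-.075),vs) for x,y in g];i=np.argmin(C);print(nm,np.round(g[i],3),C[i])
```

```text
top.pkl [15 15 11  4 28] [410.53571429 228.53571429]
side.pkl [ 13  11  13  22 150] [355.54666667 311.44666667]
s3.pkl [ 13  10  13  23 150] [355.29333333 310.92      ]
w3.pkl [ 24  15  20  22 309] [313.56957929 251.73139159]
top [ 0.615 -0.162] 2.8627232142857144
side [ 0.625 -0.164] 1.1147916666666666
top+side [ 0.622 -0.162] 4.026830357142857
wrist [ 0.614 -0.159] 0.4265813253012048
all [ 0.622 -0.161] 4.563609975616753
```

Request:
{"method": "apply_moves", "body": {
  "series": [
    {"jaw": -1,"linear": [0.09,-0.002,0.06],"roll": 0},
    {"jaw": -1,"linear": [0.18,-0.005,0.125],"roll": 0},
    {"jaw": -1,"linear": [0.27,-0.007,0.187],"roll": 0},
    {"jaw": -1,"linear": [0.27,-0.007,0.187],"roll": 0},
    {"jaw": -1,"linear": [0.27,-0.007,0.187],"roll": 0},
    {"jaw": -1,"linear": [0.27,-0.007,0.187],"roll": 0}
  ]
}}

```text
t: 15.82
tool_pos: [0.5708, -0.1585, 0.1846]
orientation: [-2.844, 0.09, 1.279]
force: [1.5, 0.9, -0.8]
opening: 0.0838
```

```bash
python3 st.py
python3 - <<'E'
from h import *
import pickle
c,M=grab('wrist');pickle.dump((c,M),open('w4.pkl','wb'));w=np.array(c['pixels']).copy()
for P in [(.624,-.162,.142),(.624,-.162,.09),(.635,-.162,.124)]:
    u=proj(c,M,P)[0];print(u);cv2.drawMarker(w,tuple(int(v) for v in u),(255,0,255),0,12,1)
cv2.imwrite('pics/p4.png',w)
E
```

```text
15.825 q [-0.563 -0.517  2.291  0.476  0.764  0.824] p [ 0.5708 -0.1585  0.1846] F [ 1.5  0.9 -0.8] op 0.08384417518537922
[[ 0.662 -0.062 -0.747]
 [-0.044 -0.998  0.044]
 [-0.748  0.004 -0.664]]
tilt 41.58210495312755 az -0.06568289534331744
[317.29065904 196.16138198]
[317.24351027 222.04767965]
[316.46832023 194.38064094]
```

View pics/p4.png

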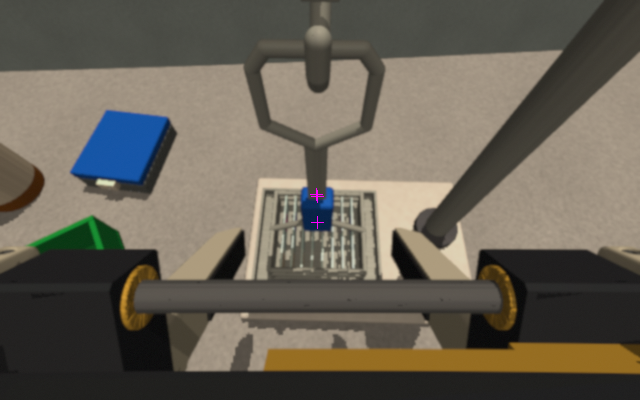

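Request:
{"method": "apply_moves", "body": {
  "series": [
    {"jaw": -1,"linear": [0.06,-0.001,0],"roll": 0},
    {"jaw": -1,"linear": [0.115,-0.001,0],"roll": 0},
    {"jaw": -1,"linear": [0.15,-0.001,0],"roll": 0},
    {"jaw": -1,"linear": [0.165,-0.001,0],"roll": 0},
    {"jaw": -0.3,"linear": [0.165,-0.001,0],"roll": 0},
    {"jaw": 1,"linear": [0.165,-0.001,0],"roll": 0},
    {"jaw": 1,"linear": [0.165,-0.001,0],"roll": 0},
    {"jaw": 1,"linear": [0.165,-0.001,0],"roll": 0},
    {"jaw": 1,"linear": [0.165,-0.001,0],"roll": 0},
    {"jaw": 1,"linear": [0.165,-0.001,0],"roll": 0},
    {"jaw": 1,"linear": [0.165,-0.001,0],"roll": 0}
  ],
  "force": 30
}}

```text
t: 17.25
tool_pos: [0.6364, -0.1622, 0.1106]
orientation: [-2.844, 0.09, 1.279]
force: [-0.8, -0.4, 0.1]
opening: 0.0278
```

```bash
python3 st.py
```

```text
17.25 q [-0.485 -0.182  2.186  0.567  0.527  0.74 ] p [ 0.6364 -0.1622  0.1106] F [-0.8 -0.4  0.1] op 0.027777045856252933
[[ 0.662 -0.062 -0.747]
 [-0.044 -0.998  0.044]
 [-0.748  0.004 -0.664]]
tilt 41.59371670357 az -0.06592080719042569
```

Request:
{"method": "apply_moves", "body": {
  "series": [
    {"jaw": 1,"linear": [0,0,0],"roll": 0},
    {"jaw": 1,"linear": [0,0,0],"roll": 0},
    {"jaw": 1,"linear": [-0.015,0,-0.0135],"roll": 0},
    {"jaw": 1,"linear": [-0.03,0,-0.027],"roll": 0},
    {"jaw": 1,"linear": [-0.046,0,-0.041],"roll": 0},
    {"jaw": 1,"linear": [-0.046,0,-0.041],"roll": 0},
    {"jaw": 1,"linear": [-0.046,0,-0.041],"roll": 0}
  ]
}}

```text
t: 18.12
tool_pos: [0.6363, -0.162, 0.1475]
orientation: [-2.844, 0.09, 1.279]
force: [0.9, -0.4, -3.9]
opening: 0.026
```

```bash
python3 st.py
python3 - <<'E'
from h import *
c,M=grab('side');im=np.array(c['pixels'])[190:350,300:420]
c,M=grab('wrist');w=np.array(c['pixels'])[0:300,170:470]
cv2.imwrite('pics/p5.png',np.hstack([cv2.resize(im,(360,480),interpolation=cv2.INTER_CUBIC),cv2.resize(w,(430,480))]))
E
```

```text
18.125 q [-0.485 -0.246  2.164  0.498  0.601  0.822] p [ 0.6363 -0.162   0.1475] F [ 0.9 -0.4 -3.9] op 0.025990626230589255
[[ 0.662 -0.062 -0.747]
 [-0.044 -0.998  0.044]
 [-0.748  0.004 -0.664]]
tilt 41.5911608822387 az -0.06574710292211165
```

View pics/p5.png

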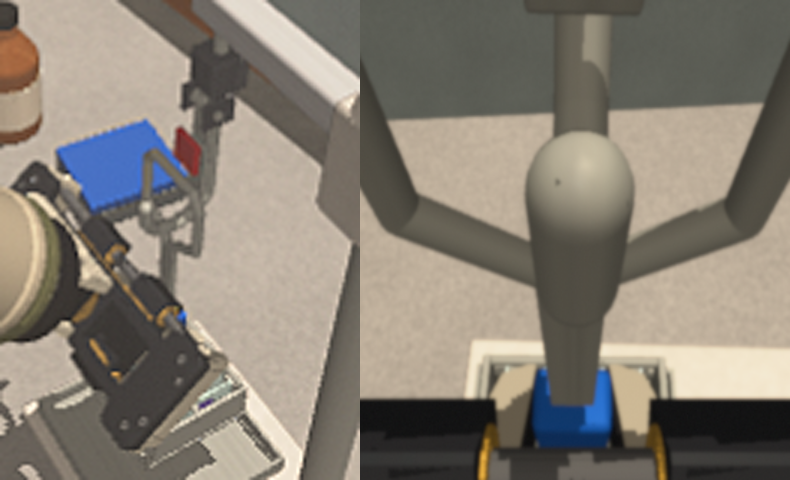

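Request:
{"method": "apply_moves", "body": {
  "series": [
    {"jaw": 1,"linear": [-0.03,0,0.034],"roll": 0},
    {"jaw": 1,"linear": [-0.06,0,0.068],"roll": 0},
    {"jaw": 1,"linear": [-0.09,0,0.101],"roll": 0},
    {"jaw": 1,"linear": [-0.12,0,0.135],"roll": 0},
    {"jaw": 1,"linear": [-0.12,0,0.135],"roll": 0},
    {"jaw": 1,"linear": [-0.12,0,0.135],"roll": 0}
  ]
}}

```text
t: 18.98
tool_pos: [0.5282, -0.1555, 0.1472]
orientation: [-2.844, 0.091, 1.279]
force: [-0.4, -1.1, -3.2]
opening: 0.0257
```

```bash
python3 st.py
python3 - <<'E'
from h import *
import pickle
from scipy.optimize import minimize
# outer-silhouette fit of the dish in top and side views
V=[]
for f,b in [('top.pkl',(200,208,275,282)),('side.pkl',(205,195,285,265))]:
    c,M=pickle.load(open(f,'rb'));im=np.array(c['pixels'])[b[1]:b[3],b[0]:b[2]];g=im.astype(int)
    V.append((f,c,M,b,im))
bx=lambda z0,z1,w,d:np.array([[sx*w,sy*d,z] for sx in(1,-1) for sy in(1,-1) for z in (z0,z1)])
def pix(c,M,p,P):
    a=p[2];Rz=np.array([[np.cos(a),-np.sin(a),0],[np.sin(a),np.cos(a),0],[0,0,1]]);return proj(c,M,P@Rz.T+[p[0],p[1],0])
out=[]
for f,c,M,b,im in V:
    mk=np.full(im.shape[:2],cv2.GC_PR_BGD,np.uint8);u=pix(c,M,(.5655,.292,.04),bx(0,.05,.058,.062))
    h=cv2.convexHull((u-[b[0],b[1]]).astype(np.int32));big=np.zeros_like(mk);cv2.fillConvexPoly(big,h,1)
    mk[cv2.dilate(big,np.ones((9,9)))==0]=cv2.GC_BGD;mk[big>0]=cv2.GC_PR_FGD;mk[cv2.erode(big,np.ones((11,11)))>0]=cv2.GC_FGD
    cv2.grabCut(im,mk,None,np.zeros((1,65)),np.zeros((1,65)),5,cv2.GC_INIT_WITH_MASK);m=((mk==1)|(mk==3)).astype(np.float32);out.append(m);print(f,m.sum(),big.sum())
def cost(p,vs):
    t=0
    for (f,c,M,b,im),m in vs:
        u=pix(c,M,p,bx(0,.05,.058,.062));s=np.zeros((m.shape[0]*8,m.shape[1]*8),np.uint8)
        cv2.fillConvexPoly(s,cv2.convexHull(((u-[b[0],b[1]]+.5)*8).astype(np.int32)),1)
        t+=abs(cv2.resize(s.astype(np.float32),m.shape[::-1],interpolation=cv2.INTER_AREA)-m).sum()/m.sum()
    return t
from scipy.optimize import differential_evolution as DE
Z=list(zip(V,out))
for nm,vs in [('top',Z[:1]),('side',Z[1:]),('both',Z)]:
    r=DE(cost,[(.53,.6),(.26,.32),(-.2,.25)],args=(vs,),maxiter=40,seed=1,polish=False);print(nm,r.x.round(4),round(r.fun,3))
p=r.x
o=[]
for f,c,M,b,im in V:
    k=5;w=cv2.resize(im,None,fx=k,fy=k,interpolation=cv2.INTER_CUBIC)
    for z in (.05,):
        for W,D in((.058,.062),(.052,.056)):
            u=pix(c,M,p,np.array([[W,D,z],[W,-D,z],[-W,-D,z],[-W,D,z]]));cv2.polylines(w,[((u-[b[0],b[1]]+.5)*k).astype(np.int32)],True,(255,0,255),1)
    o.append(cv2.resize(w,(380,380)))
cv2.imwrite('pics/dish.png',np.hstack(o))
E
```

```text
18.975 q [-0.628 -0.632  2.433  0.533  0.77   0.725] p [ 0.5282 -0.1555  0.1472] F [-0.4 -1.1 -3.2] op 0.025665283923660753
[[ 0.662 -0.062 -0.747]
 [-0.044 -0.998  0.044]
 [-0.748  0.004 -0.664]]
tilt 41.57464538583883 az -0.06631517578739932
top.pkl 1756.0 2065
side.pkl 1726.0 1791
top [0.5663 0.2943 0.0367] 0.156
side [0.5681 0.2969 0.0266] 0.089
both [0.567  0.2966 0.0266] 0.25
```

View pics/dish.png

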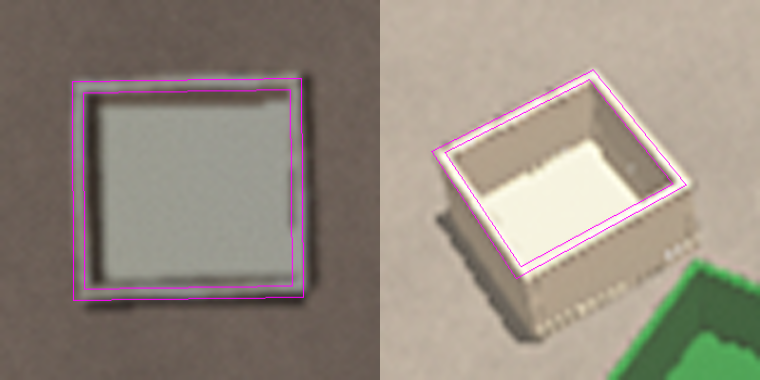

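Request:
{"method": "apply_moves", "body": {
  "series": [
    {"jaw": 1,"linear": [-0.045,0,-0.04],"roll": 0},
    {"jaw": 1,"linear": [-0.0935,-0.03,-0.083],"roll": 0},
    {"jaw": 1,"linear": [-0.0915,-0.08,-0.086],"roll": 0},
    {"jaw": 1,"linear": [-0.0895,-0.15,-0.089],"roll": 0},
    {"jaw": 1,"linear": [-0.087,-0.23,-0.092],"roll": 0},
    {"jaw": 1,"linear": [-0.084,-0.32,-0.096],"roll": 0},
    {"jaw": 1,"linear": [-0.081,-0.41,-0.099],"roll": 0},
    {"jaw": 1,"linear": [-0.078,-0.5,-0.103],"roll": 0},
    {"jaw": 1,"linear": [-0.075,-0.59,-0.107],"roll": 0},
    {"jaw": 1,"linear": [-0.073,-0.67,-0.11],"roll": 0},
    {"jaw": 1,"linear": [-0.071,-0.73,-0.112],"roll": 0},
    {"jaw": 1,"linear": [-0.071,-0.7525,-0.1127],"roll": 0},
    {"jaw": 1,"linear": [-0.071,-0.7525,-0.1127],"roll": 0},
    {"jaw": 1,"linear": [-0.071,-0.7525,-0.1127],"roll": 0}
  ]
}}

```text
t: 20.72
tool_pos: [0.5785, 0.2931, 0.2218]
orientation: [-2.843, 0.092, 1.28]
force: [0.0, 0.2, -3.3]
opening: 0.026
```

```bash
python3 st.py
python3 - <<'E'
from h import *
import pickle
s=read_state();t=np.array(s['tool_pos']);a=-.068
ux=np.array([np.cos(a),np.sin(a),0]);uy=np.array([-np.sin(a),np.cos(a),0])
o=t-.011*ux;zb=t[2]-.0725
o[2]=0
rack=lambda z:[o+sx*.042*ux+sy*.046*uy+np.array([0,0,z]) for sx,sy in((1,1),(1,-1),(-1,-1),(-1,1))]
b=.03;vx=np.array([np.cos(b),np.sin(b),0]);vy=np.array([-np.sin(b),np.cos(b),0]);d=np.array([.5675,.2945,.05])
rim=[d+sx*.058*vx+sy*.062*vy for sx,sy in((1,1),(1,-1),(-1,-1),(-1,1))]
out=[]
for n in ['side','top']:
    c,M=grab(n);pickle.dump((c,M),open(n+'5.pkl','wb'));im=np.array(c['pixels'])
    x0,y0=(proj(c,M,d)[0]-[50,65]).astype(int);k=4
    w=cv2.resize(im[y0:y0+110,x0:x0+100],None,fx=k,fy=k,interpolation=cv2.INTER_CUBIC)
    for P,col in((rack(zb),(0,255,255)),(rack(zb+.034),(0,255,0)),(rim,(255,0,255))):
        cv2.polylines(w,[((proj(c,M,P)-[x0,y0]+.5)*k).astype(np.int32)],True,col,1)
    out.append(w)
cv2.imwrite('pics/p6.png',np.hstack(out))
E
```

```text
20.725 q [ 0.642 -0.218  1.996 -0.602  0.869  2.554] p [0.5785 0.2931 0.2218] F [ 0.   0.2 -3.3] op 0.026018823339713292
[[ 0.661 -0.063 -0.747]
 [-0.045 -0.998  0.044]
 [-0.749  0.004 -0.663]]
tilt 41.5284437051422 az -0.06756649565885957
```

View pics/p6.png

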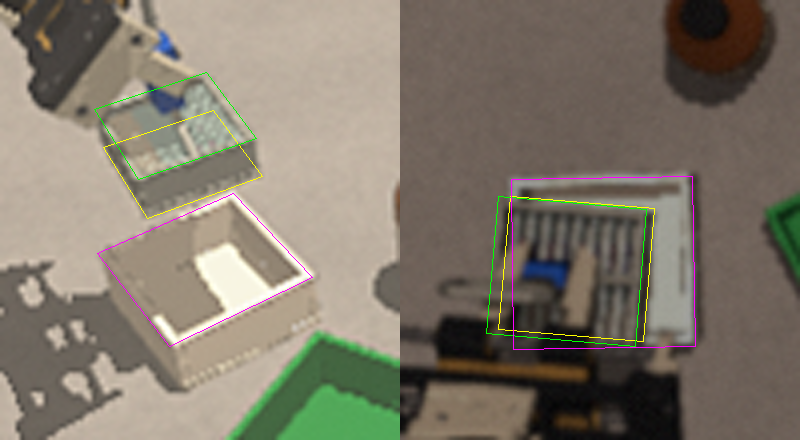

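```bash
cat > kin.py <<'E'
from h import *
from scipy.optimize import least_squares
Q=np.array([[-1.228,.13,1.488,0,1.523,-.085],[-.148,.813,.024,.006,2.259,1.509],[-.147,.85,.023,.010,2.169,1.512],[-.195,.408,.023,.032,2.578,1.486],[.14,-.306,.508,-.223,2.731,1.58],[-.123,.79,.023,-.017,1.785,1.514],[.235,.683,.024,-.195,1.728,1.763],[-.704,-.784,2.02,.425,1.314,.944],[-.563,-.517,2.291,.476,.764,.824],[-.485,-.182,2.186,.567,.527,.740],[-.628,-.632,2.433,.533,.770,.725],[.642,-.218,1.996,-.602,.869,2.554]])
P=np.array([[.249,-.546,.219],[.737,-.056,.5199],[.7782,-.06,.4939],[.4853,-.0372,.7601],[.1308,.0364,.8315],[.9003,-.0663,.5909],[.8598,.1844,.7023],[.4981,-.1583,.421],[.5708,-.1585,.1846],[.6364,-.1622,.1106],[.5282,-.1555,.1472],[.5785,.2931,.2218]])
E_=lambda ax,a:R.from_euler(ax,a).as_matrix()
def fk(q,k):
    h,a1,L1,e,L2,Lt,b,o6=k
    R1=E_('z',q[0]);R2=R1@E_('y',q[1]);R3=R2@E_('y',q[2]-np.pi/2)
    p=R1@[a1,b,h]+R2@[0,0,L1]+R3@[L2,0,e]
    R6=R3@E_('x',q[3])@E_('y',q[4])@E_('x',q[5]+o6)
    return p+R6@[Lt,0,0],R6
f=lambda k:np.ravel([fk(q,k)[0]-p for q,p in zip(Q,P)])
r=least_squares(f,[.35,.05,.4,0,.4,.25,0,0]);k=r.x
E
python3 - <<'E'
from kin import *
print(k.round(4),abs(r.fun).max(), fk(Q[-1],k)[1].round(3))
s=read_state();Rm=R.from_rotvec(s['orientation']).as_matrix()
o6=None
best=None
for o in np.arange(-np.pi,np.pi,.01):
    kk=k.copy();kk[7]=o;e=np.linalg.norm(fk(s['q'],kk)[1]-Rm)
    if best is None or e<best[0]: best=(e,o)
print('o6',best);k[7]=best[1]
for z in (.2218,.15,.12,.10,.078):
  for roll in (0,-.07):
    Rt=Rm@E_('x',roll);pt=np.array([s['tool_pos'][0],s['tool_pos'][1],z])
    g=lambda q:np.r_[(fk(q,k)[0]-pt)*5,(fk(q,k)[1]-Rt).ravel()]
    x=least_squares(g,s['q']);print(z,roll,x.x.round(3),round(x.cost,7))
E
```

```text
[ 0.3179 -0.      0.3691 -0.0615  0.5535  0.3773  0.0512  2.4569] 0.0006906583146994438 [[ 0.661 -0.619 -0.423]
 [-0.046 -0.597  0.801]
 [-0.749 -0.51  -0.423]]
o6 (np.float64(0.0033785276569960696), np.float64(1.5684073464101065))
0.2218 0 [ 0.642 -0.219  1.997 -0.602  0.868  2.557] 0.0
0.2218 -0.07 [ 0.642 -0.219  1.997 -0.602  0.868  2.487] 0.0
0.15 0 [ 0.642 -0.13   2.059 -0.689  0.747  2.683] 0.0
0.15 -0.07 [ 0.642 -0.13   2.059 -0.689  0.747  2.613] 0.0
0.12 0 [ 0.642 -0.083  2.077 -0.738  0.698  2.747] 0.0
0.12 -0.07 [ 0.642 -0.083  2.077 -0.738  0.698  2.677] 0.0
0.1 0 [ 0.642 -0.048  2.086 -0.775  0.666  2.795] 0.0
0.1 -0.07 [ 0.642 -0.048  2.086 -0.775  0.666  2.725] 0.0
0.078 0 [ 0.642 -0.006  2.093 -0.821  0.631  2.853] 0.0
0.078 -0.07 [ 0.642 -0.006  2.093 -0.821  0.631  2.783] 0.0
```

```bash
cat >> kin.py <<'E'
k[7]=1.5684
def ik(pt,Rt,q0):
    x=least_squares(lambda q:np.r_[(fk(q,k)[0]-pt)*5,(fk(q,k)[1]-Rt).ravel()],q0);return x.x.round(3),round(x.cost,6)
E
python3 - <<'E'
from kin import *
s=read_state();Rm=R.from_rotvec(s['orientation']).as_matrix()
for x,y in [(.47,-.03),(.49,-.03),(.51,-.03),(.53,-.03),(.66,-.02),(.68,-.025)]:
    for z in (.15,.0725): print(x,y,z,*ik([x+.011,y,z],Rm,[0,-.2,2,-.1,.7,1.6]))
E
```

```text
0.47 -0.03 0.15 [-0.28  -1.097  2.654  0.182  0.878  1.291] 0.0
0.47 -0.03 0.0725 [-0.28  -0.965  2.741  0.229  0.663  1.227] 0.0
0.49 -0.03 0.15 [-0.257 -0.958  2.595  0.176  0.796  1.302] 0.0
0.49 -0.03 0.0725 [-0.257 -0.803  2.668  0.233  0.572  1.229] 0.0
0.51 -0.03 0.15 [-0.238 -0.837  2.538  0.17   0.73   1.313] 0.0
0.51 -0.03 0.0725 [-0.238 -0.673  2.602  0.234  0.506  1.234] 0.0
0.53 -0.03 0.15 [-0.222 -0.731  2.483  0.163  0.676  1.325] 0.0
0.53 -0.03 0.0725 [-0.222 -0.564  2.541  0.233  0.456  1.242] 0.0
0.66 -0.02 0.15 [-0.129 -0.223  2.14   0.085  0.502  1.447] 0.0
0.66 -0.02 0.0725 [-0.129 -0.081  2.177  0.129  0.323  1.399] 0.0
0.68 -0.025 0.15 [-0.135 -0.162  2.087  0.094  0.494  1.435] 0.0
0.68 -0.025 0.0725 [-0.135 -0.024  2.123  0.141  0.321  1.384] 0.0
```

Run:
```python
from kin import *
s=read_state();T=np.array(s['tool_pos']);Rm=R.from_rotvec(s['orientation']).as_matrix()
a=-.068;C0=E_('z',a)  # carrier orientation now
base=T-.011*C0[:,0]; base[2]=T[2]-.0725
bl=Rm.T@(base-T); Cl=Rm.T@C0
for roll in (-.2,-.22,-.24):
    Rt=Rm@E_('x',roll);C=Rt@Cl
    corners=np.array([[sx*.042,sy*.046,0] for sx in(1,-1) for sy in(1,-1)])@C.T
    low=corners[:,2].min()
    print('roll',roll,'yaw',np.arctan2(C[1,0],C[0,0]).round(3),'tilt',np.arccos(C[2,2]).round(3),'low',low.round(4),'corner z',corners[:,2].round(4),'y-axis',C[:,1].round(3))
    for zl in (.075,.012,.007):
        b=np.array([.5675,.2945,zl-low]);t=b-Rt@bl
        d=Rm.T@(t-T)/.6
        print('  zl',zl,'tcp',t.round(4),'lin',d.round(4),'ik',*ik(t,Rt,s['q']))
```

```text
roll -0.2 yaw 0.081 tilt 0.133 low -0.0065 corner z [-0.0065  0.0057 -0.0057  0.0065] y-axis [-0.082  0.988 -0.132]
  zl 0.075 tcp [0.5784 0.305  0.1532] lin [ 0.0849 -0.0206  0.0777] ik [ 0.664 -0.111  2.035 -0.695  0.764  2.501] 0.0
  zl 0.012 tcp [0.5784 0.305  0.0902] lin [ 0.1634 -0.021   0.1473] ik [ 0.664 -0.007  2.067 -0.802  0.664  2.643] 0.0
  zl 0.007 tcp [0.5784 0.305  0.0852] lin [ 0.1697 -0.021   0.1529] ik [ 0.664  0.003  2.068 -0.813  0.656  2.656] 0.0
roll -0.22 yaw 0.096 tilt 0.146 low -0.0072 corner z [-0.0072  0.0062 -0.0062  0.0072] y-axis [-0.097  0.985 -0.145]
  zl 0.075 tcp [0.5783 0.3061 0.1538] lin [ 0.084  -0.0225  0.0773] ik [ 0.666 -0.11   2.033 -0.695  0.766  2.483] 0.0
  zl 0.012 tcp [0.5783 0.3061 0.0908] lin [ 0.1626 -0.0228  0.147 ] ik [ 0.666 -0.006  2.065 -0.802  0.666  2.624] 0.0
  zl 0.007 tcp [0.5783 0.3061 0.0858] lin [ 0.1688 -0.0229  0.1525] ik [ 0.666  0.004  2.066 -0.812  0.658  2.636] 0.0
roll -0.24 yaw 0.111 tilt 0.159 low -0.0079 corner z [-0.0079  0.0067 -0.0067  0.0079] y-axis [-0.111  0.981 -0.158]
  zl 0.075 tcp [0.5782 0.3072 0.1543] lin [ 0.0832 -0.0243  0.077 ] ik [ 0.668 -0.108  2.031 -0.696  0.768  2.464] 0.0
  zl 0.012 tcp [0.5782 0.3072 0.0913] lin [ 0.1617 -0.0247  0.1466] ik [ 0.668 -0.005  2.063 -0.802  0.668  2.604] 0.0
  zl 0.007 tcp [0.5782 0.3072 0.0863] lin [ 0.168  -0.0247  0.1521] ik [ 0.668  0.005  2.064 -0.812  0.66   2.617] 0.0
```

Request:
{"method": "apply_moves", "body": {
  "series": [
    {"jaw": 1,"linear": [0.01,-0.007,0.01],"roll": -0.14},
    {"jaw": 1,"linear": [0.03,-0.015,0.03],"roll": -0.28},
    {"jaw": 1,"linear": [0.06,-0.0225,0.055],"roll": -0.42},
    {"jaw": 1,"linear": [0.084,-0.0225,0.077],"roll": -0.42},
    {"jaw": 1,"linear": [0.084,-0.0225,0.077],"roll": -0.42},
    {"jaw": 1,"linear": [0.097,-0.0225,0.089],"roll": -0.42},
    {"jaw": 1,"linear": [0.11,-0.0226,0.1],"roll": -0.42},
    {"jaw": 1,"linear": [0.123,-0.0227,0.112],"roll": -0.42},
    {"jaw": 1,"linear": [0.136,-0.0227,0.1235],"roll": -0.42},
    {"jaw": 1,"linear": [0.149,-0.0228,0.135],"roll": -0.42},
    {"jaw": 1,"linear": [0.1595,-0.0228,0.1443],"roll": -0.42},
    {"jaw": 1,"linear": [0.1595,-0.0228,0.1443],"roll": -0.42}
  ]
}}

```text
t: 22.32
tool_pos: [0.5777, 0.3056, 0.0919]
orientation: [2.698, 0.045, -1.224]
force: [0.5, -0.0, -2.6]
opening: 0.026
```

```bash
python3 st.py
```

```text
22.325 q [ 0.666 -0.009  2.065 -0.798  0.67   2.616] p [0.5777 0.3056 0.0919] F [ 0.5 -0.  -2.6] op 0.025981946394805215
[[ 0.661  0.101 -0.744]
 [-0.046 -0.984 -0.174]
 [-0.749  0.149 -0.645]]
tilt 41.48891179344166 az -0.06915893728218621
```

Request:
{"method": "apply_moves", "body": {
  "series": [
    {"jaw": 1,"linear": [0.0025,-0.0005,0.0021],"roll": 0},
    {"jaw": 1,"linear": [0.0025,-0.0005,0.0021],"roll": 0}
  ]
}}

```text
t: 22.58
tool_pos: [0.5778, 0.3057, 0.0901]
orientation: [2.698, 0.045, -1.224]
force: [0.5, -0.3, -2.3]
opening: 0.0257
```

Request:
{"method": "apply_moves", "body": {
  "series": [
    {"jaw": 1,"linear": [0.0025,-0.0005,0.0021],"roll": 0},
    {"jaw": 1,"linear": [0.0025,-0.0005,0.0021],"roll": 0}
  ]
}}

```text
t: 22.82
tool_pos: [0.5779, 0.3057, 0.0881]
orientation: [2.698, 0.045, -1.224]
force: [-0.5, -0.7, -4.4]
opening: 0.0262
```

Request:
{"method": "apply_moves", "body": {
  "series": [
    {"jaw": 1,"linear": [0.0025,-0.0005,0.0021],"roll": 0},
    {"jaw": 1,"linear": [0.0025,-0.0005,0.0021],"roll": 0}
  ]
}}

```text
t: 23.08
tool_pos: [0.5778, 0.3056, 0.0858]
orientation: [2.698, 0.045, -1.224]
force: [0.5, -1.2, -2.3]
opening: 0.0258
```

```bash
python3 st.py
```

```text
23.075 q [ 0.666  0.003  2.066 -0.81   0.66   2.631] p [0.5778 0.3056 0.0858] F [ 0.5 -1.2 -2.3] op 0.02584941285141225
[[ 0.661  0.101 -0.744]
 [-0.046 -0.984 -0.174]
 [-0.749  0.149 -0.645]]
tilt 41.48661605041221 az -0.06926195027257454
```

Request:
{"method": "apply_moves", "body": {
  "series": [
    {"jaw": 1,"linear": [0.0025,-0.0005,0.0021],"roll": 0},
    {"jaw": 1,"linear": [0.0025,-0.0005,0.0021],"roll": 0}
  ]
}}

```text
t: 23.32
tool_pos: [0.5776, 0.3055, 0.0835]
orientation: [2.698, 0.045, -1.225]
force: [-0.3, 0.2, -2.9]
opening: 0.0258
```

Request:
{"method": "apply_moves", "body": {
  "series": [
    {"jaw": 1,"linear": [0.0025,-0.0005,0.0021],"roll": 0},
    {"jaw": 1,"linear": [0.0025,-0.0005,0.0021],"roll": 0}
  ]
}}

```text
t: 23.58
tool_pos: [0.5783, 0.3057, 0.0825]
orientation: [2.699, 0.045, -1.223]
force: [0.9, -1.5, 0.7]
opening: 0.0262
```

```bash
python3 st.py
```

```text
23.575 q [ 0.665  0.01   2.067 -0.819  0.654  2.642] p [0.5783 0.3057 0.0825] F [ 0.9 -1.5  0.7] op 0.02619781021293085
[[ 0.662  0.101 -0.743]
 [-0.046 -0.984 -0.174]
 [-0.748  0.149 -0.646]]
tilt 41.545759785873535 az -0.0688863471743863
```

Request:
{"method": "apply_moves", "body": {
  "series": [
    {"jaw": 1,"linear": [0.001,0,0.001],"roll": 0},
    {"jaw": 1,"linear": [0.001,0,0.001],"roll": 0},
    {"jaw": 1,"linear": [0.001,0,0.001],"roll": 0}
  ],
  "force": 3
}}

```text
t: 23.95
tool_pos: [0.5786, 0.3057, 0.0822]
orientation: [2.699, 0.045, -1.222]
force: [-2.8, -4.0, 5.1]
opening: 0.0257
```

```bash
python3 st.py
```

```text
23.95 q [ 0.665  0.011  2.067 -0.821  0.653  2.644] p [0.5786 0.3057 0.0822] F [-2.8 -4.   5.1] op 0.025721611470331814
[[ 0.662  0.101 -0.743]
 [-0.046 -0.984 -0.174]
 [-0.748  0.149 -0.647]]
tilt 41.587554594863896 az -0.06875282943834869
```

Request:
{"method": "apply_moves", "body": {
  "series": [
    {"jaw": 0.42,"linear": [0,0,0],"roll": 0},
    {"jaw": 0.4,"linear": [0,0,0],"roll": 0},
    {"jaw": 0.38,"linear": [0,0,0],"roll": 0},
    {"jaw": 0.36,"linear": [0,0,0],"roll": 0},
    {"jaw": 0.34,"linear": [0,0,0],"roll": 0},
    {"jaw": 0.32,"linear": [0,0,0],"roll": 0},
    {"jaw": 0.3,"linear": [0,0,0],"roll": 0},
    {"jaw": 0.26,"linear": [0,0,0],"roll": 0},
    {"jaw": 0.22,"linear": [0,0,0],"roll": 0},
    {"jaw": 0.1,"linear": [0,0,0],"roll": 0},
    {"jaw": -0.1,"linear": [0,0,0],"roll": 0},
    {"jaw": -0.4,"linear": [0,0,0],"roll": 0},
    {"jaw": -0.4,"linear": [0,0,0],"roll": 0},
    {"jaw": -0.4,"linear": [0,0,0],"roll": 0}
  ]
}}

```text
t: 25.7
tool_pos: [0.5787, 0.3059, 0.0824]
orientation: [2.7, 0.045, -1.222]
force: [-0.3, -0.5, -0.1]
opening: 0.0649
```

```bash
python3 st.py
python3 - <<'E'
from h import *
o=[]
c,M=grab('wrist');w=np.array(c['pixels']);o.append(cv2.resize(w[60:360,120:520],(400,300)))
c,M=grab('side');x0,y0=(proj(c,M,[.5675,.2945,.05])[0]-[50,55]).astype(int)
o.append(cv2.resize(np.array(c['pixels'])[y0:y0+90,x0:x0+120],(400,300),interpolation=cv2.INTER_CUBIC))
cv2.imwrite('pics/p7.png',np.hstack(o))
E
```

```text
25.7 q [ 0.665  0.011  2.067 -0.821  0.653  2.644] p [0.5787 0.3059 0.0824] F [-0.3 -0.5 -0.1] op 0.06493827026216052
[[ 0.662  0.101 -0.742]
 [-0.045 -0.984 -0.174]
 [-0.748  0.149 -0.647]]
tilt 41.60196581591437 az -0.06825210098859968
```

View pics/p7.png

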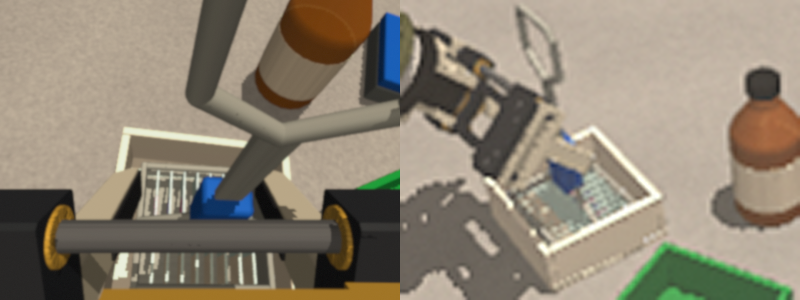

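Request:
{"method": "apply_moves", "body": {
  "series": [
    {"jaw": -0.8,"linear": [0,0,0],"roll": 0},
    {"jaw": -0.8,"linear": [0,0,0],"roll": 0},
    {"jaw": -0.8,"linear": [-0.02,0,0],"roll": 0},
    {"jaw": -0.8,"linear": [-0.06,0,0],"roll": 0},
    {"jaw": -0.8,"linear": [-0.12,0,0],"roll": 0},
    {"jaw": -0.8,"linear": [-0.2,0,0],"roll": 0},
    {"jaw": -0.8,"linear": [-0.28,0,0],"roll": 0},
    {"jaw": -0.8,"linear": [-0.28,0,0],"roll": 0},
    {"jaw": -0.8,"linear": [-0.28,0,0],"roll": 0}
  ]
}}

```text
t: 26.92
tool_pos: [0.4671, 0.3136, 0.2081]
orientation: [2.7, 0.047, -1.221]
force: [0.8, -0.4, -1.3]
opening: 0.0838
```

```bash
python3 st.py
python3 - <<'E'
from h import *
o=[]
for n,P,(w,h) in [('side',[.5675,.2945,.09],(90,100)),('top',[.5675,.2945,.05],(90,100)),('side',[.625,-.162,.3],(72,80))]:
    c,M=grab(n);x0,y0=(proj(c,M,P)[0]-[w/2,h/2]).astype(int);y0=max(y0,0)
    o.append(cv2.resize(np.array(c['pixels'])[y0:y0+h,x0:x0+w],(266,296),interpolation=cv2.INTER_CUBIC))
cv2.imwrite('pics/p8.png',np.hstack(o))
E
```

```text
26.925 q [ 0.86  -0.384  2.154 -0.682  1.002  2.541] p [0.4671 0.3136 0.2081] F [ 0.8 -0.4 -1.3] op 0.0838430179214108
[[ 0.663  0.101 -0.742]
 [-0.044 -0.984 -0.174]
 [-0.748  0.148 -0.647]]
tilt 41.60927680995647 az -0.06697182209478685
```

Run:
```python
from h import *
import pickle
G=lambda im:((im[...,0].astype(int)-im[...,2])>25)&(im[...,0]>1.5*im[...,2].astype(int)+5)
r=[]
for n in('side','top'):
    c,M=grab(n);im=np.array(c['pixels']);q=proj(c,M,[.5675,.2945,.095])[0].astype(int)
    m=G(im)[q[1]-18:q[1]+18,q[0]-15:q[0]+15];ys,xs=np.nonzero(m);b=(xs.mean()+q[0]-15,ys.mean()+q[1]-18)
    top=(xs[ys<=ys.min()+3].mean()+q[0]-15); bot=xs[ys>=ys.max()-3].mean()+q[0]-15
    print(n,'blue',len(xs),np.round(b,1),'rows',ys.min()+q[1]-18,ys.max()+q[1]-18,'x top/bot',top,bot)
    for x,y in((.5675,.2945),):
        print('  expected axis top/mid/bottom',proj(c,M,[[x,y,.108],[x,y,.082],[x,y,.056]]).round(1).tolist())
    r.append(ray(c,M,b))
    if n=='side':
        for f in ('side.pkl','s3.pkl',None):
            I=im if f is None else np.array(pickle.load(open(f,'rb'))[0]['pixels'])
            H=cv2.cvtColor(I,cv2.COLOR_BGR2HSV)[225:260,335:380].astype(int);mm=((H[...,0]<10)|(H[...,0]>170))&(H[...,1]>120)&(H[...,2]>35);yy,xx=np.nonzero(mm);print('pad',f,len(xx),xx.mean()+335,yy.mean()+225)
        cS=(c,M,im)
print('blue tri',tri(r))
# image shift of dishes, bottle, box between start and now (side view)
I0=cv2.cvtColor(np.array(pickle.load(open('side.pkl','rb'))[0]['pixels']),cv2.COLOR_BGR2GRAY);I1=cv2.cvtColor(cS[2],cv2.COLOR_BGR2GRAY)
for nm,(x,y,w,h) in {'white front corner':(232,236,42,22),'green':(262,265,50,35),'bottle':(296,190,18,46),'box':(322,236,25,28)}.items():
    R_=cv2.matchTemplate(I1[y-8:y+h+8,x-8:x+w+8],I0[y:y+h,x:x+w],cv2.TM_CCOEFF_NORMED);_,v,_,l=cv2.minMaxLoc(R_);print(nm,np.array(l)-8,round(v,3))
# silhouette metrics for upright: eye pixels (grey) skipped
```

```text
side blue 97 [241.1 218.3] rows 210 226 x top/bot 239.55555555555554 242.33333333333331
  expected axis top/mid/bottom [[239.2, 211.1], [240.6, 217.8], [242.0, 224.3]]
pad side.pkl 115 356.4260869565217 239.8608695652174
pad s3.pkl 79 362.1012658227848 240.0
pad None 79 362.1012658227848 240.0
top blue 41 [234.8 244. ] rows 242 249 x top/bot 234.56756756756758 237.25
  expected axis top/mid/bottom [[233.4, 245.1], [235.2, 244.7], [236.9, 244.3]]
blue tri (array([0.56926673, 0.29621644, 0.07810208]), [np.float64(2.270900533826123e-05), np.float64(2.2709005338198022e-05)])
white front corner [0 0] 0.831
green [0 0] 0.999
bottle [0 0] 1.0
box [0 0] 0.999
```

```bash
python3 -c "
from plant import *
print(close_job())"
```

```text
the job is handed in; nothing more can be done
None
```

The job is handed in at about 27 s of the 54 s allowed. The carrier stands in the white dish, and the keeper is left open. No verdict came back, so this rests on my own checks.

**How it was done**
- **Tool lean:** the moves cannot tilt the tool directly. I got the 41.5° lean by pushing the stretched arm outward in repeated short calls, away from everything.
- **Keeper:** I pressed the red pad with closed fingers until the force rose to about 30 N against the keeper's stop. The picture then showed it open and staying open.
- **Carrier:** I gripped the blue grip, lifted it 37 mm, took it out past the hook's tip and carried it to the dish. The measured weight on the wrist was about 3 to 4 N.
- **Set-down, not quite as intended:** the last joint's range did not allow lowering the carrier fully upright over the dish. I lowered it with about 0.15 rad of roll until one edge touched the floor. I then cut the grip to 3 N and opened the fingers slowly, so it tipped the last few millimetres onto its base.

**Last checks, after retreating**
- **Carrier position:** the grip's estimated position is 2 mm from the dish centre each way. Its height is about 4 mm below the value for a flat stand, which I put down to shading on the blue grip.
- **Upright:** the grip's slope in the side picture matches an upright carrier.
- **Keeper:** the pad is at the same pixel as when it was first opened.
- **Other objects:** the green dish, bottle and slide box show no shift. The white dish also shows none, but its match is weaker (0.83) because the carrier is now in it.
- **Robot:** it touches nothing, and the force reads near zero.

The viewer refused my final picture because the 12-picture limit was reached, so these end checks are numeric only.

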